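# Grade two glass ball stoppers on the sorting ramp

### The arm

A 6-joint arm with a two-finger parallel gripper is mounted at the origin on the work surface. World frame = base frame: x ahead of the robot, y to its left, z up, the work surface at z = 0. Lengths are in m, angles in rad, forces in N, time in s.
With the tool pointing down it reaches from about 0.35 to 0.775 m from the base axis. Payload 5.5 kg.
Tool frame: the origin (TCP) lies midway between the tips of the shut fingers; the grasp point (between the pads) lies 19 mm behind it; z points along the fingers, y is the direction in which the jaws open and shut (so a half turn about z gives the same grasp; the last joint's range is limited). The gripper opens to 85 mm and grips with 20 to 120 N. Pads are 22 mm wide; open, the fingers measure 114 mm over their backs; the gripper's body (76 mm by 85 mm) begins 54 mm behind the grasp point. The pads swing forward as they close: fully open they stand 13 mm farther back than shut.
Start: joints at [-1.482, 0.313, 0.046, 1.304, 0, 1.431], TCP at [0.13, -0.56, 0.231] pointing down, gripper open.
Joint ranges: [-2.76, 2.76], [-0.86, 1.69], [-1.03, 1.26], [-2.2, 2.34], [-1.47, 1.5], [-3.14, 3.14]. Speed limits (rad/s): [2.57, 2.57, 3.14, 3.14, 3.14, 3.14].

### API

Orientations are given as a unit quaternion [w, x, y, z].
In Python, from workcell import env gives the robot as it stands.
- The arm moves only by the shell command python3 -m pendant 'ROWS' [FORCE]. ROWS is JSON, a list of rows, each a list of 3 entries, a list of its own where there are three numbers: the shift along the tool's x, y, z each as a share of 20 mm, from -1 to 1, then the turn about the tool's z as a share of 6 degrees, from -1 to 1, then the closure, from -1 (fully open) to 1 (shut). In form: [[[tx, ty, tz], turn, claw], ...]. A call has 1 to 12 rows; each row shifts and turns the commanded pose from where the row before left it, along the tool's axes as they then stand; what a row does not reach is not made up. A row lasts 1/8 s, in which the tool goes at most 62.5 mm and 10.7 degrees, less where a joint would pass 70% of its speed; a pose out of reach is approached as far as the arm can. A call with a number of a shift or a turn outside -1 to 1 is refused whole. A call with a gripper value outside its range is refused whole. The fingers move at their own pace and stop on an object; FORCE is the grip in N (left out, the last holds). Time passes only in rows, so rows that do not move let the fingers close. It gives the time, the measured TCP pose, the force and the opening at its end, in the units of the state.
- env.get_state(): the state, without advancing time (a new reading comes with each control period).
- env.read_camera(name): name is "scene" or "top" or "wrist"; returns a dict with "color" (384x512x3 uint8, blue, green, red), "mtx" (3x3 intrinsics, pixels), "view" (4x4, takes a point from world to camera coordinates). Camera axes: x right, y down, z forward; pixel columns grow to the right and rows downward; lengths in m; the calibration is good to about 2 mm. A picture is of the moment at which its call begins. There is no depth.
- env.hand_in(): hands the job in, once; it reports no verdict.
Trained networks look in the newest picture that a camera, given by its name, has taken for a name from the list of things; names that differ only in an ending like _2 or _b are one class to them, and where a whole thing is asked for, a point or a joint stands for the part that bears it (a point fixed in the world has none). Each returns a list of dicts, best first, with "p" (0 to 1); they miss things now and then, are a little off and sometimes report something else, mostly with a low value. They report only what shows in the picture. A call takes as long as a camera call. They do not tell look-alikes from the thing itself.
- env.boxes_of(camera, thing): "location" ([column, row] in pixels, amid what is visible of it).
- env.cut_out(camera, thing): "region" (384x512 bool, what is visible of it) and "location" ([column, row] in pixels, amid what is visible of it).
The state is a dict: "clock": time; "joint_pos": joint angles; "qvel": joint speeds; "tau": joint torques, N m; "tcp_pos": TCP position; "orientation": TCP orientation; "wrist_force": force on the tool from outside, world axes, zero at the start; "ft_torque": the same for the moment, N m; "finger_gap": finger opening in m.
Only numpy, scipy, OpenCV 4.12 (cv2) and the standard library are available. Lean on these libraries where they do the work, as an engineer would, in place of code of your own. Each camera call takes 0.05 s, during which the arm holds its last target.

### The job

Pick up the metal scoop that holds the two glass ball stoppers, carry them in it to the head of the wooden sorting ramp and tip them out there, so that they roll down and the small ball drops into the narrow gap and the large one into the wide gap. Then stand the empty scoop upright on the counter again and let go.

Things in the scene. Friction and masses are not known exactly. Their poses are not given: they have to be found in the camera images.
- scoop_grip (a point): Handle bar centre of the aluminium scoop that holds the balls (0.15 kg; a twin scoop is empty). The flat bar runs across (scoop's y), 52 mm long, 14 mm thick in x, 26 mm high; this point is 95 mm above the scoop's underside. Grip from above, fingers on its front and rear faces (closing along x). Axes are the scoop's: -x points out of the mouth, z up.
- scoop_lip (a point): Middle of the pouring edge of the same scoop's mouth, at (-42, 0, -77) mm from the handle's centre, 18 mm above the underside. The pan is 87 mm long (x), 52 wide (y), walls 50 high, open only here; its floor falls 8 degrees towards the rear (+x), so balls stay in while level and roll out once the mouth is tipped down by more than 8 degrees; 25 degrees empties it.
- grader: Plywood sorting ramp fixed to the counter, 250 mm long. Origin on the counter on its middle line; descends to its -x at 11 degrees; surface height 63 mm + 0.194 x. Head x +55 to +137 mm; narrow gap (29 mm wide) x -35 to +55, large ball rides over it; wide gap (48 mm) x -98 to -35. Channel and head walls stand 26 mm above the surface. Under each gap a pocket, its floor 8 mm above the counter.
- ramp_head (a point): On the sloping board of the ramp's head, at x = +105, y = 0, z = 83 mm in the ramp's frame; axes as the ramp's. Side walls here 85 mm apart inside, converging to 48 mm at x = +60; a wall 12 mm above the board closes the top end at x = +137. Tip with the scoop's lip about 30 mm over this point, mouth pointing along the ramp's -x.
- small_ball: The small glass ball, 24 mm diameter, 18 g; origin at its centre. It starts in the scoop, nearer the mouth.
- large_ball: The large glass ball, 40 mm diameter, 84 g; origin at its centre. It starts in the scoop, against the rear wall.
There are look-alikes about, which are no part of the job. What is shaped like the large_ball but green or yellow is not meant.

How it is judged:
By the outcome, as a careful person would: the job done as asked, in the order asked, and still so for the second after the job is handed in, with the robot touching nothing.
It also fails if it takes over 58 s, if anything falls off the work surface, if the arm or the gripper's body presses on something with over 40 N, if the wrist force passes 120 N, or if a joint passes its speed limit or range.

## Working session

There is one attempt and no reset: what is moved stays moved. The work goes in short steps, Python scripts to look and compute and a shell command to move; the robot and the scene stay as the last step left them, time stands still between calls to the robot, and variables do not carry over. Pictures are saved under pics/ and viewed, and the job is handed in when it is done.

```bash
ls; mkdir -p pics; python3 - <<'E'
from workcell import env
import cv2
s=env.get_state(); print(s)
for n in("scene","top","wrist"):
    r=env.read_camera(n); cv2.imwrite(f"pics/{n}0.png",r["color"]); print(n,r["mtx"].round(1).tolist(),r["view"].round(4).tolist())
    for t in("scoop_grip","scoop_lip","grader","ramp_head","small_ball","large_ball"):
        print(t,[(round(d["p"],2),[int(v) for v in d["location"]]) for d in env.boxes_of(n,t)])
E
```

```text
pics
{'clock': 0.0, 'joint_pos': array([-1.48161414e+00,  3.14025101e-01,  4.49344249e-02,  1.30361587e+00,
       -5.89559773e-06,  1.43118972e+00]), 'qvel': array([-0.00020282, -0.00057043,  0.00066436, -0.0011994 ,  0.00055081,
       -0.00129729]), 'tau': array([ 1.00620131e-03, -4.80631328e+01,  2.98531008e+01,  1.96766958e-02,
        1.32937510e-05,  9.56051707e-06]), 'tcp_pos': array([ 0.13034548, -0.55947671,  0.23037662]), 'orientation': array([-9.54880396e-04,  9.93463640e-01,  1.14145015e-01,  2.11310114e-05]), 'wrist_force': array([ 0.60814021, -0.03609116,  0.0857677 ]), 'ft_torque': array([0.06029681, 0.02212101, 0.00898541]), 'finger_gap': 0.08551547399813066}
scene [[367.5, 0.0, 256.7], [0.0, 367.5, 190.7], [0.0, 0.0, 1.0]] [[-0.7842, 0.6205, 0.0023, 0.3755], [0.4623, 0.5868, -0.6648, -0.2312], [-0.4139, -0.5203, -0.747, 1.2008], [0.0, 0.0, 0.0, 1.0]]
scoop_grip [(0.75, [342, 256])]
scoop_lip [(0.91, [340, 254])]
grader [(0.8, [231, 193])]
ramp_head [(0.67, [229, 194])]
small_ball [(0.54, [343, 251])]
large_ball [(0.77, [308, 284]), (0.68, [286, 260]), (0.62, [351, 307]), (0.58, [317, 235]), (0.49, [340, 261])]
top [[376.7, 0.0, 252.9], [0.0, 376.7, 190.3], [0.0, 0.0, 1.0]] [[-0.0205, -0.9995, -0.0222, 0.0766], [-0.9831, 0.0242, -0.1817, 0.5553], [0.1821, 0.0181, -0.9831, 0.8145], [0.0, 0.0, 0.0, 1.0]]
scoop_grip [(0.76, [144, 227])]
scoop_lip [(0.58, [145, 229])]
grader [(0.9, [271, 173])]
ramp_head [(0.87, [273, 172]), (0.17, [144, 216])]
small_ball []
large_ball [(0.74, [181, 188]), (0.73, [114, 204]), (0.67, [143, 215]), (0.55, [184, 234]), (0.53, [151, 187])]
wrist [[336.3, 0.0, 256.8], [0.0, 336.3, 195.7], [0.0, 0.0, 1.0]] [[0.2266, -0.974, 0.0002, -0.5744], [-0.9266, -0.2155, 0.3083, -0.0399], [-0.3002, -0.0701, -0.9513, 0.3806], [0.0, 0.0, 0.0, 1.0]]
scoop_grip []
scoop_lip []
grader []
ramp_head []
small_ball []
large_ball []
```

View pics/scene0.png

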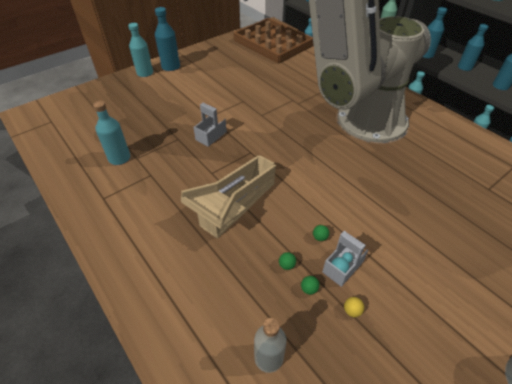

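View pics/top0.png

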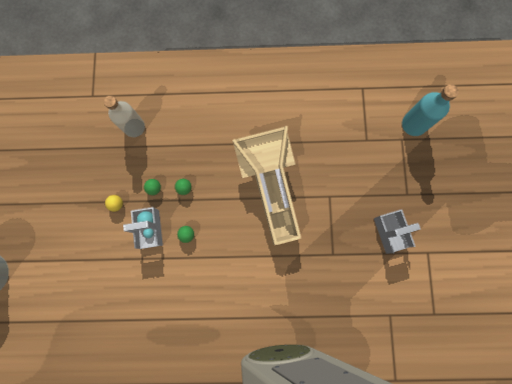

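```bash
python3 - <<'E'
import cv2
a=cv2.imread("pics/top0.png")[165:265,90:210]; cv2.imwrite("pics/topc.png",cv2.resize(a,None,fx=6,fy=6,interpolation=cv2.INTER_CUBIC))
a=cv2.imread("pics/scene0.png")[210:330,265:385]; cv2.imwrite("pics/scenec.png",cv2.resize(a,None,fx=5,fy=5,interpolation=cv2.INTER_CUBIC))
a=cv2.imread("pics/top0.png")[130:220,200:330]; cv2.imwrite("pics/topr.png",cv2.resize(a,None,fx=6,fy=6,interpolation=cv2.INTER_CUBIC))
E
```

```text
(no output)
```

View pics/topc.png

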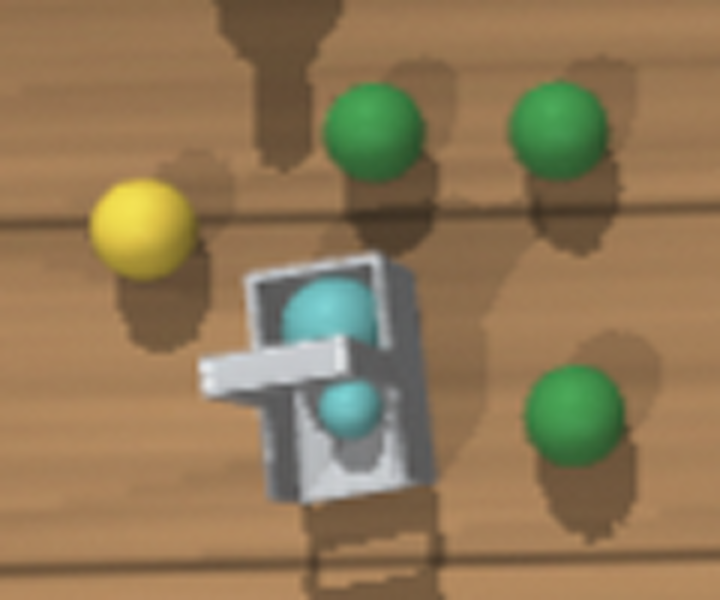

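View pics/scenec.png

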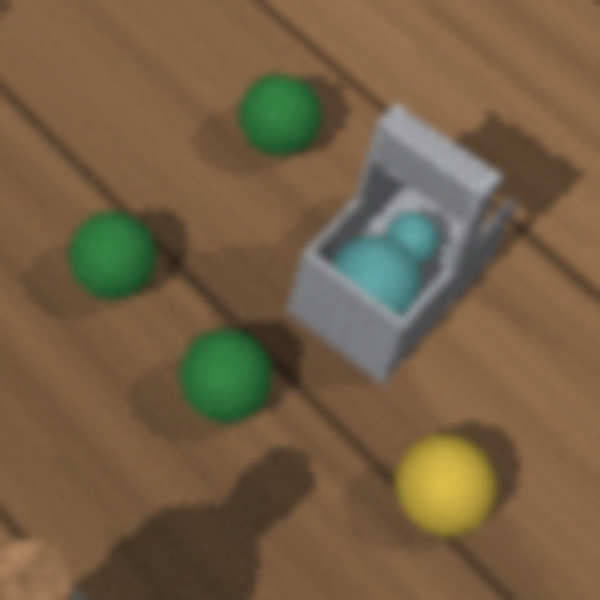

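View pics/topr.png

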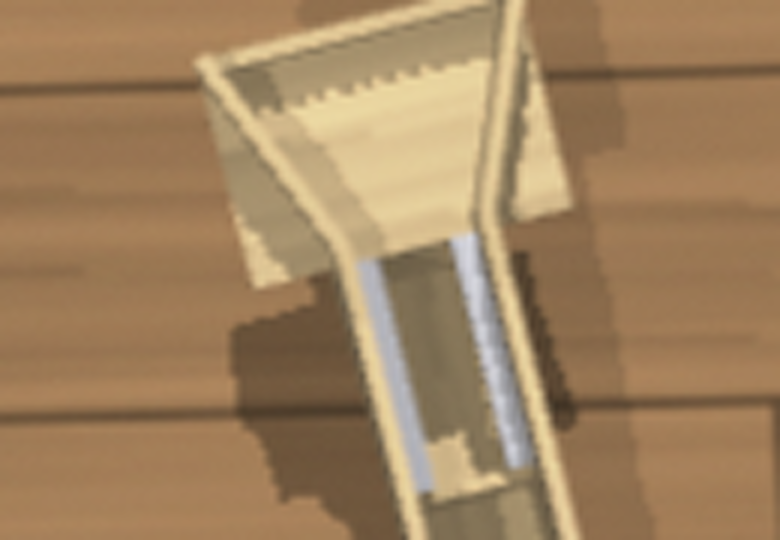

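The scene view shows the scoop with two cyan balls at (342,256). The empty twin is at (209,127), and the ramp is at (231,193) with its head on the far side from the robot. In the top view:

- **Cyan balls, the ones wanted:** large at about (145,218), small at about (148,232), both inside the scoop at (145,228).
- **Look-alikes:** green balls at (152,187), (183,187) and (185,234), a yellow ball at (114,203), and the empty twin scoop at (397,232).

The close crop confirms that the scoop at (145,228) is the loaded one. Next I measure positions.

```bash
cat > h.py <<'E'
import numpy as np, cv2
from scipy.optimize import least_squares
C={"scene":(np.array([[367.5,0,256.7],[0,367.5,190.7],[0,0,1]]),np.array([[-0.7842,0.6205,0.0023,0.3755],[0.4623,0.5868,-0.6648,-0.2312],[-0.4139,-0.5203,-0.747,1.2008]])),
"top":(np.array([[376.7,0,252.9],[0,376.7,190.3],[0,0,1]]),np.array([[-0.0205,-0.9995,-0.0222,0.0766],[-0.9831,0.0242,-0.1817,0.5553],[0.1821,0.0181,-0.9831,0.8145]]))}
def proj(c,P):
    K,V=C[c]; P=np.atleast_2d(P); q=(P@V[:,:3].T+V[:,3])@K.T; return q[:,:2]/q[:,2:]
def ray(c,uv,z):
    K,V=C[c]; d=V[:,:3].T@np.linalg.inv(K)@np.array([*uv,1.]); o=-V[:,:3].T@V[:,3]
    return o+d*(z-o[2])/d[2]
def pose(par,L): # par x,y,yaw -> world of local pts
    c,s=np.cos(par[2]),np.sin(par[2]); L=np.asarray(L,float); return np.c_[par[0]+c*L[:,0]-s*L[:,1],par[1]+s*L[:,0]+c*L[:,1],L[:,2]]
def fit(obs,p0):
    def f(p): return np.concatenate([(proj(c,pose(p,[l]))[0]-uv) for c,l,uv in obs])
    r=least_squares(f,p0,loss="soft_l1"); return r.x,r.fun.reshape(-1,2)
E
python3 - <<'E'
from h import *
t=lambda u,v:(90+u/6-.4,165+v/6-.4)
s=lambda u,v:(265+u/5-.4,210+v/5-.4)
# scoop frame: grip at origin xy, z above counter; pan x from -42 to 45, bar y +-26, z top .108
b=.108; 
# +y sign: mouth=-x toward robot (world -x) => scoop x ~ world x, y ~ world y (left in top image)
obs=[("top",(-.007,.026,b),t(202,372)),("top",(-.007,-.026,b),t(348,345)),
("top",(.045,.026,.05),t(247,274)),("top",(.045,-.026,.05),t(380,254)),
("scene",(-.007,.026,b),s(500,185)),("scene",(-.007,-.026,b),s(396,105)),
("scene",(.045,.026,.05),s(385,335)),("scene",(.045,-.026,.05),s(310,250))]
print("scoop",fit(obs,[.5,.3,0]))
r=lambda u,v:(200+u/6-.4,130+v/6-.4)
print("head corners", ray("top",r(210,62),.115),ray("top",r(512,0),.115))
w=lambda x:.063+.194*x
o=[("top",(.055,.045,w(.055)),r(258,288)),("top",(.055,-.045,w(.055)),r(573,207)),
("top",(.137,.0425,w(.137)+.026),r(210,62)),("top",(.137,-.0425,w(.137)+.026),r(510,-2)),
("top",(.055,.026,w(.055)+.026),r(345,240)),("top",(.055,-.026,w(.055)+.026),r(488,215))]
x,res=fit(o,[.6,0,0]);print("ramp",x,res.round(1)); print("ramp_head",pose(x,[(.105,0,.083)]), np.degrees(x[2]))
E
```

```text
scoop (array([0.47837913, 0.31527934, 0.08633152]), array([[-0.25762508,  2.63746655],
       [-0.26582113,  4.47680394],
       [ 0.36635889, -1.53284545],
       [ 0.65779203, -0.65870434],
       [-0.33016864, -0.06946533],
       [ 0.04468155,  0.666875  ],
       [ 1.7662585 , -0.33146659],
       [-2.49428217,  0.84022477]]))
head corners [0.65807342 0.10058371 0.115     ] [ 0.67860538 -0.01001442  0.115     ]
ramp [0.54170237 0.01178804 0.27764891] [[ 7.2 -0.1]
 [-7.3  1.8]
 [ 4.7 -1.9]
 [-8.2 -2.4]
 [ 0.6  2.8]
 [-0.6  0.1]]
ramp_head [[0.64268114 0.04056806 0.083     ]] 15.90811083372898
```

```bash
python3 -c "
import workcell,inspect;print([n for n in dir(workcell.env) if n[0]!='_'])"; python3 -m pendant '[[[0,0,0],0,-1]]'; python3 -m pendant '[[[0,0,-1],0,-1],[[0,0,-1],0,-1],[[0,0,-1],0,-1],[[0,0,-1],0,-1]]'; python3 -c "
from workcell import env
s=env.get_state();print(s['joint_pos'].round(4),s['tcp_pos'].round(4))"
```

```text
['MotionError', 'boxes_of', 'cut_out', 'get_state', 'hand_in', 'read_camera']
clock: 1.18
tcp_pos: [0.1304, -0.56, 0.2313]
orientation: [0.0, 0.993, 0.114, -0.0]
wrist_force: [0.3, -0.3, 0.2]
finger_gap: 0.0855
clock: 1.68
tcp_pos: [0.1304, -0.56, 0.312]
orientation: [0.0, 0.993, 0.114, 0.0]
wrist_force: [0.2, 0.4, 0.5]
finger_gap: 0.0857
[-1.4816  0.3073  0.2336  1.4969  0.      1.4312] [ 0.1304 -0.56    0.312 ]
```

Before the pick-up I'm testing what the arm does at its reach limit. The rows carry no tilt, so I need to know whether it tilts there.

```bash
python3 -m pendant '[[[0,1,0],0,-1],[[0,1,0],0,-1],[[0,1,0],0,-1],[[0,1,0],0,-1],[[0,1,0],0,-1],[[0,1,0],0,-1],[[0,1,0],0,-1],[[0,1,0],0,-1],[[0,1,0],0,-1],[[0,1,0],0,-1],[[0,1,0],0,-1],[[0,1,0],0,-1]]'; python3 -c "
from workcell import env
s=env.get_state();print(s['joint_pos'].round(4),s['tcp_pos'].round(4))"
python3 -m pendant '[[[0,1,0],0,-1],[[0,1,0],0,-1],[[0,1,0],0,-1]]'; python3 -c "
from workcell import env
s=env.get_state();print(s['joint_pos'].round(4),s['tcp_pos'].round(4),s['orientation'].round(3))"

```

```text
clock: 3.18
tcp_pos: [0.1803, -0.7746, 0.2974]
orientation: [0.014, 0.993, 0.114, 0.001]
wrist_force: [0.6, -1.2, 0.6]
finger_gap: 0.0855
[-1.4436e+00  9.2010e-01  1.2648e+00  1.8881e+00  1.7000e-03  1.4693e+00] [ 0.1803 -0.7746  0.2974]
clock: 3.55
tcp_pos: [0.1867, -0.8022, 0.2813]
orientation: [0.034, 0.993, 0.114, 0.003]
wrist_force: [-0.4, -0.3, -0.4]
finger_gap: 0.0852
[-1.4409  0.9417  1.2648  1.8265  0.0042  1.472 ] [ 0.1867 -0.8022  0.2813] [0.034 0.993 0.114 0.003]
```

At the joint-3 limit the tool does tilt outward, by 3.9° so far. That is the mouth-down direction. Next I check whether the tilt grows and whether it stays when I move back in.

```bash
python3 -m pendant '[[[0,1,-1],0,-1],[[0,1,-1],0,-1],[[0,1,-1],0,-1],[[0,1,-1],0,-1],[[0,1,-1],0,-1],[[0,1,-1],0,-1]]'; python3 -c "
from workcell import env
s=env.get_state();print(s['joint_pos'].round(4),s['tcp_pos'].round(4),s['orientation'].round(3))"
python3 -m pendant '[[[0,-1,0],0,-1],[[0,-1,0],0,-1],[[0,-1,0],0,-1],[[0,-1,0],0,-1],[[0,-1,0],0,-1],[[0,-1,0],0,-1]]'; python3 -c "
from workcell import env
s=env.get_state();print(s['joint_pos'].round(4),s['tcp_pos'].round(4),s['orientation'].round(3))"

```

```text
clock: 4.3
tcp_pos: [0.1896, -0.8127, 0.3493]
orientation: [0.093, 0.989, 0.114, 0.007]
wrist_force: [0.0, -0.7, 0.2]
finger_gap: 0.0853
[-1.442   0.8617  1.264   1.7863  0.0122  1.472 ] [ 0.1896 -0.8127  0.3493] [0.093 0.989 0.114 0.007]
clock: 5.05
tcp_pos: [0.1626, -0.697, 0.3265]
orientation: [0.093, 0.989, 0.114, 0.007]
wrist_force: [-0.6, 0.0, 0.9]
finger_gap: 0.0856
[-1.4601  0.4383  0.4416  1.3883  0.0155  1.4541] [ 0.1626 -0.697   0.3265] [0.093 0.989 0.114 0.007]
```

The tilt persists in the commanded pose, so I can pour with it. Now I try removing it at the inner reach limit along the same azimuth.

```bash
python3 -m pendant '[[[0,-1,0],0,-1],[[0,-1,0],0,-1],[[0,-1,0],0,-1],[[0,-1,0],0,-1],[[0,-1,0],0,-1],[[0,-1,0],0,-1],[[0,-1,0],0,-1],[[0,-1,0],0,-1],[[0,-1,0],0,-1],[[0,-1,0],0,-1],[[0,-1,0],0,-1],[[0,-1,0],0,-1]]'; python3 -c "
from workcell import env
s=env.get_state();print(s['joint_pos'].round(4),s['tcp_pos'].round(4),s['orientation'].round(3))"
python3 -m pendant '[[[0,-1,0],0,-1],[[0,-1,0],0,-1],[[0,-1,0],0,-1],[[0,-1,0],0,-1],[[0,-1,0],0,-1],[[0,-1,0],0,-1]]'; python3 -c "
from workcell import env
s=env.get_state();print(s['joint_pos'].round(4),s['tcp_pos'].round(4),s['orientation'].round(3))"

```

```text
clock: 6.55
tcp_pos: [0.109, -0.4674, 0.2822]
orientation: [0.093, 0.989, 0.114, 0.007]
wrist_force: [0.1, -0.0, -0.0]
finger_gap: 0.0855
[-1.5267 -0.0401 -0.2621  1.1642  0.0276  1.3886] [ 0.109  -0.4674  0.2822] [0.093 0.989 0.114 0.007]
clock: 7.3
tcp_pos: [0.0822, -0.3526, 0.2601]
orientation: [0.093, 0.989, 0.114, 0.007]
wrist_force: [-0.5, -0.2, 0.2]
finger_gap: 0.0853
[-1.5993 -0.2757 -0.5049  1.1593  0.0408  1.3171] [ 0.0822 -0.3526  0.2601] [0.093 0.989 0.114 0.007]
```

```bash
python3 -m pendant '[[[0,-1,0.4],0,-1],[[0,-1,0.4],0,-1],[[0,-1,0.4],0,-1],[[0,-1,0.4],0,-1],[[0,-1,0.4],0,-1],[[0,-1,0.4],0,-1]]'; python3 -c "
from workcell import env
s=env.get_state();print(s['joint_pos'].round(4),s['tcp_pos'].round(4),s['orientation'].round(3))"
cat > m.py <<'E'
import numpy as np
from scipy.optimize import least_squares
D=np.array([[-1.4816,.314,.0449,1.3036,0,.1304,-.56,.2308],[-1.4816,.3073,.2336,1.4969,0,.1304,-.56,.312],[-1.4436,.9201,1.2648,1.8881,.0017,.1803,-.7746,.2974],[-1.4409,.9417,1.2648,1.8265,.0042,.1867,-.8022,.2813],[-1.442,.8617,1.264,1.7863,.0122,.1896,-.8127,.3493],[-1.4601,.4383,.4416,1.3883,.0155,.1626,-.697,.3265],[-1.5267,-.0401,-.2621,1.1642,.0276,.109,-.4674,.2822],[-1.5993,-.2757,-.5049,1.1593,.0408,.0822,-.3526,.2601]])
# L1,d1,L2,d2,Tr,Tz,h,lat
def fk(p,q):
    L1,d1,L2,d2,Tr,Tz,h,lat=p
    a=q[1]+d1;b=q[1]-q[2]+d2;f=q[1]-q[2]+q[3]
    r=L1*np.sin(a)+L2*np.cos(b)+Tz*np.cos(f)+Tr*np.sin(f)
    z=h+L1*np.cos(a)-L2*np.sin(b)-Tz*np.sin(f)+Tr*np.cos(f)
    l=lat
    c,s=np.cos(q[0]),np.sin(q[0]); return np.array([c*r-s*l,s*r+c*l,z])
def fitm():
    r=least_squares(lambda p:np.concatenate([fk(p,d)-d[5:] for d in D]+[1e-4*np.array([p[4],p[6]-.3,p[5]-.25])]),[.35,0,.35,0,.05,.25,.3,.08]); return r
if __name__=="__main__":
    r=fitm();print(r.x.round(4),r.fun.reshape(-1,3).round(4))
E
python3 m.py
```

```text
clock: 8.05
tcp_pos: [0.0571, -0.2466, 0.1904]
orientation: [0.093, 0.989, 0.114, 0.007]
wrist_force: [-0.5, -0.6, 0.3]
finger_gap: 0.0855
[-1.7501 -0.5086 -0.7949  1.11    0.0674  1.1683] [ 0.0571 -0.2466  0.1904] [0.093 0.989 0.114 0.007]
[ 5.189e-01 -2.000e-04  4.131e-01 -1.370e-01  4.000e-04  4.399e-01
  2.313e-01  8.380e-02] [[ 0.0038  0.0006 -0.0003]
 [ 0.0038  0.0002  0.0001]
 [ 0.0032  0.0003 -0.    ]
 [ 0.0026  0.0004 -0.    ]
 [ 0.0002  0.0001 -0.0001]
 [-0.0008 -0.0001  0.0002]
 [-0.0045 -0.0002  0.0001]
 [-0.0084  0.0003 -0.0001]
 [ 0.     -0.      0.    ]]
```

```bash
python3 -m pendant '[[[0,-0.2,1],0,-1],[[0,-0.2,1],0,-1],[[0,-0.2,1],0,-1],[[0,-0.2,1],0,-1],[[0,-0.2,1],0,-1]]'; python3 -c "
from workcell import env
s=env.get_state();print(s['joint_pos'].round(4),s['tcp_pos'].round(4),s['orientation'].round(3))"
python3 -m pendant '[[[0,-1,0],0,-1],[[0,-1,0],0,-1],[[0,-1,0],0,-1]]'; python3 -c "
from workcell import env
s=env.get_state();print(s['joint_pos'].round(4),s['tcp_pos'].round(4),s['orientation'].round(3))"
```

```text
clock: 8.68
tcp_pos: [0.0562, -0.2463, 0.0883]
orientation: [0.093, 0.989, 0.114, 0.007]
wrist_force: [-0.3, -0.5, 0.4]
finger_gap: 0.0854
[-1.7553 -0.4274 -1.0222  0.8014  0.0683  1.1634] [ 0.0562 -0.2463  0.0883] [0.093 0.989 0.114 0.007]
clock: 9.05
tcp_pos: [0.0446, -0.1999, 0.1043]
orientation: [0.084, 0.99, 0.114, 0.008]
wrist_force: [-0.1, -0.2, 0.1]
finger_gap: 0.0853
[-1.8923 -0.5717 -1.0265  0.9703  0.0848  1.0257] [ 0.0446 -0.1999  0.1043] [0.084 0.99  0.114 0.008]
```

The inner limit does un-tilt. The effect is stronger low down, where the limit normal is more horizontal, so I reposition there and push in and down.

```bash
python3 -m pendant '[[[0,1,0.8],0,-1],[[0,1,0.8],0,-1],[[0,1,0.8],0,-1],[[0,1,0.8],0,-1]]'; python3 -c "
from workcell import env
s=env.get_state();print(s['joint_pos'].round(4),s['tcp_pos'].round(4),s['orientation'].round(3))"
python3 -m pendant '[[[0,-0.8,0.6],0,-1],[[0,-0.8,0.6],0,-1],[[0,-0.8,0.6],0,-1],[[0,-0.8,0.6],0,-1]]'; python3 -c "
from workcell import env
s=env.get_state();print(s['joint_pos'].round(4),s['tcp_pos'].round(4),s['orientation'].round(3))"
```

```text
clock: 9.55
tcp_pos: [0.0651, -0.2893, 0.0557]
orientation: [0.084, 0.99, 0.114, 0.008]
wrist_force: [-1.1, 0.2, 0.6]
finger_gap: 0.085
[-1.6777 -0.235  -1.0108  0.635   0.0521  1.2387] [ 0.0651 -0.2893  0.0557] [0.084 0.99  0.114 0.008]
clock: 10.05
tcp_pos: [0.0589, -0.2699, 0.042]
orientation: [0.058, 0.992, 0.114, 0.009]
wrist_force: [-0.6, -1.5, 0.4]
finger_gap: 0.0855
[-1.7011 -0.2101 -1.027   0.6464  0.0447  1.2139] [ 0.0589 -0.2699  0.042 ] [0.058 0.992 0.114 0.009]
```

```bash
cat > st.py <<'E'
from workcell import env
import numpy as np
from scipy.spatial.transform import Rotation as R
s=env.get_state();w,x,y,z=s['orientation'];M=R.from_quat([x,y,z,w]).as_matrix()
t=M[:,2]; print('clk',round(s['clock'],2),'tcp',s['tcp_pos'].round(4),'r',round(np.hypot(*s['tcp_pos'][:2]),3),'j',s['joint_pos'].round(3),'gap',round(s['finger_gap'],4),'F',s['wrist_force'].round(1))
print('tiltvec deg',np.degrees(t[:2]).round(2),'tool x',M[:,0].round(3),'tool y',M[:,1].round(3))
E
python3 -m pendant '[[[0,-0.9,0.4],0,-1],[[0,-0.9,0.4],0,-1],[[0,-0.9,0.4],0,-1],[[0,-0.9,0.4],0,-1],[[0,-0.9,0.4],0,-1],[[0,-0.9,0.4],0,-1]]'; python3 st.py
```

```text
clock: 10.8
tcp_pos: [0.0454, -0.2251, 0.0531]
orientation: [0.022, 0.993, 0.115, 0.01]
wrist_force: [-0.1, 0.4, 0.7]
finger_gap: 0.085
clk 10.8 tcp [ 0.0454 -0.2251  0.0531] r 0.23 j [-1.775 -0.276 -1.027  0.786  0.033  1.137] gap 0.085 F [-0.1  0.4  0.7]
tiltvec deg [ 1.47 -2.31] tool x [0.973 0.229 0.016] tool y [ 0.228 -0.973  0.045]
```

```bash
python3 -m pendant '[[[0,-0.9,0.5],0,-1],[[0,-0.9,0.5],0,-1],[[0,-0.9,0.5],0,-1]]'; python3 st.py
```

```text
clock: 11.18
tcp_pos: [0.038, -0.2023, 0.0598]
orientation: [0.004, 0.993, 0.115, 0.012]
wrist_force: [-0.4, -0.5, -0.9]
finger_gap: 0.0852
clk 11.18 tcp [ 0.038  -0.2023  0.0598] r 0.206 j [-1.824 -0.313 -1.027  0.857  0.025  1.087] gap 0.0852 F [-0.4 -0.5 -0.9]
tiltvec deg [ 1.38 -0.34] tool x [0.973 0.229 0.022] tool y [ 0.229 -0.973  0.011]
```

```bash
python3 -m pendant '[[[1,0.25,-0.8],0,-1],[[1,0.25,-0.8],0,-1],[[1,0.25,-0.8],0,-1],[[1,0.25,-0.8],0,-1],[[1,0.25,-0.8],0,-1],[[1,0.25,-0.8],0,-1],[[1,0.25,-0.8],0,-1],[[1,0.25,-0.8],0,-1],[[1,0.25,-0.8],0,-1],[[1,0.25,-0.8],0,-1],[[1,0.25,-0.8],0,-1],[[1,0.25,-0.8],0,-1]]' >/dev/null; python3 st.py
python3 -m pendant '[[[1,-1,0],0,-1],[[1,-1,0],0,-1],[[1,-1,0],0,-1],[[1,-1,0],0,-1],[[1,-1,0],0,-1],[[1,-1,0],0,-1],[[1,-1,0],0,-1],[[1,-1,0],0,-1],[[1,-1,0],0,-1],[[1,-1,0],0,-1],[[1,-1,0],0,-1],[[1,-1,0],0,-1]]'>/dev/null; python3 st.py
python3 -m pendant '[[[0.24,-1,0],0,-1],[[0.24,-1,0],0,-1],[[0.24,-1,0],0,-1],[[0.24,-1,0],0,-1],[[0.24,-1,0],0,-1],[[0.24,-1,0],0,-1],[[0.24,-1,0],0,-1]]'>/dev/null; python3 st.py
```

```text
clk 12.68 tcp [ 0.2811 -0.2048  0.2582] r 0.348 j [-0.874 -0.159 -0.406  1.303  0.014  2.037] gap 0.0857 F [ 0.1 -1.2 -0.2]
tiltvec deg [ 1.35 -0.37] tool x [0.973 0.229 0.022] tool y [ 0.229 -0.973  0.012]
clk 14.18 tcp [0.4596 0.0841 0.2599] r 0.467 j [ 0.014  0.078 -0.178  1.292 -0.007  2.924] gap 0.0854 F [-0.2 -0.3  0.1]
tiltvec deg [ 1.33 -0.4 ] tool x [0.973 0.229 0.021] tool y [ 0.229 -0.973  0.012]
clk 15.05 tcp [0.4652 0.2075 0.2591] r 0.509 j [ 0.259  0.16  -0.085  1.304  0.004  3.141] gap 0.0858 F [-0.4  0.   0.8]
tiltvec deg [1.12 0.54] tool x [0.966 0.257 0.021] tool y [ 0.257 -0.966 -0.004]
```

```bash
python3 -m pendant '[[[0,0,0],-1,-1],[[0,0,0],-1,-1],[[0,0,0],-1,-1],[[0,0,0],-1,-1],[[0,0,0],-1,-1],[[0,0,0],-1,-1],[[0,0,0],-1,-1],[[0,0,0],-1,-1],[[0,0,0],-1,-1],[[0,0,0],-1,-1],[[0,0,0],-1,-1],[[0,0,0],-1,-1]]'>/dev/null; python3 st.py
python3 - <<'E'
from h import *
t=lambda u,v:(90+u/6-.4,165+v/6-.4)
s=lambda u,v:(265+u/5-.4,210+v/5-.4)
b=.108
obs=[("top",(0,.026,b),t(202,378)),("top",(0,-.026,b),t(348,357)),
("top",(.045,.026,.05),t(247,274)),("top",(.045,-.026,.05),t(380,254)),
("scene",(-.007,.026,b),s(500,185)),("scene",(-.007,-.026,b),s(396,105)),
("scene",(.045,.026,.05),s(385,335)),("scene",(.045,-.026,.05),s(310,250))]
x,r=fit(obs,[.5,.3,0]);print("scoop",x,r.round(1).tolist())
from workcell import env
w=env.read_camera("wrist"); K,V=w["mtx"],w["view"]; im=w["color"].copy()
P=pose(x,[(a,c,.108) for a in(-.007,.007) for c in(-.026,.026)]+[(.045,.026,.05),(.045,-.026,.05)])
q=(P@V[:3,:3].T+V[:3,3])@K.T; print((q[:,:2]/q[:,2:]).round(0).tolist())
for u,v in q[:,:2]/q[:,2:]:
    cv2.circle(im,(int(u),int(v)),3,(0,0,255),-1)
cv2.imwrite("pics/w1.png",im)
E
```

```text
clk 16.55 tcp [0.4653 0.207  0.2591] r 0.509 j [ 0.258  0.16  -0.085  1.304  0.004  1.881] gap 0.0853 F [0.3 1.  0.1]
tiltvec deg [1.14 0.53] tool x [0.051 0.999 0.01 ] tool y [ 0.998 -0.052  0.019]
scoop [0.47640525 0.31493374 0.10024616] [[-0.3, -0.5], [-0.3, -0.0], [0.2, -0.5], [0.5, 0.1], [0.2, -0.8], [0.4, 0.2], [2.6, -0.9], [-1.8, 0.5]]
[[256.0, 86.0], [246.0, 18.0], [273.0, 84.0], [264.0, 15.0], [301.0, 21.0], [307.0, 79.0]]
```

View pics/w1.png

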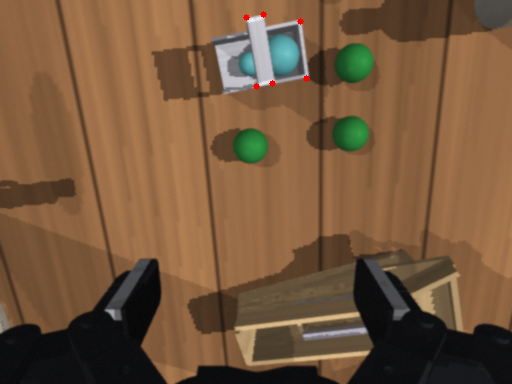

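The wrist view confirms the fit: the bar corners at (246–273, 17–85) match the projected red dots. The green balls are at (251,145), (350,133) and (354,62). I move over the bar, align and descend most of the way.

```bash
python3 -m pendant '[[[0.89,0.02,0],0,-1],[[0.89,0.02,0],0,-1],[[0.89,0.02,0],0,-1],[[0.89,0.02,0],0,-1],[[0.89,0.02,0],0,-1],[[0.89,0.02,0],0,-1],[[0,0,1],-1,-1],[[0,0,1],-0.45,-1],[[0,0,1],0,-1],[[0,0,0],0,-1]]'>/dev/null; python3 st.py
python3 - <<'E'
from h import *
from workcell import env
x=[.4764,.3149,.1002]
w=env.read_camera("wrist"); K,V=w["mtx"],w["view"]; im=w["color"].copy()
P=pose(x,[(a,c,.108) for a in(-.007,.007) for c in(-.026,.026)]+[(.045,.026,.05),(.045,-.026,.05)])
q=(P@V[:3,:3].T+V[:3,3])@K.T
for u,v in q[:,:2]/q[:,2:]:
    cv2.circle(im,(int(round(u)),int(round(v))),2,(0,0,255),-1)
cv2.imwrite("pics/w2.png",im)
E
```

```text
clk 17.85 tcp [0.4735 0.3145 0.1987] r 0.568 j [ 0.445  0.296 -0.058  1.198 -0.     1.918] gap 0.0854 F [ 0.2  1.  -0.1]
tiltvec deg [0.97 0.44] tool x [-0.098  0.995  0.006] tool y [0.995 0.098 0.018]
```

View pics/w2.png

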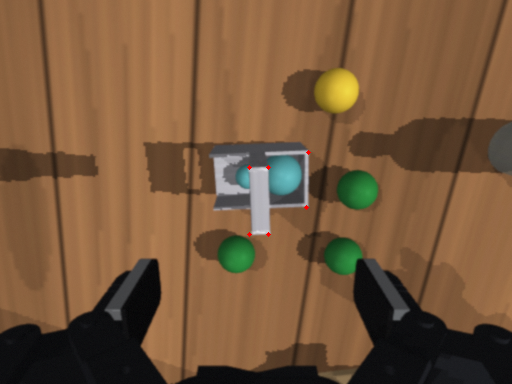

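The dots sit on the bar corners at (250–268, 168–234), so the alignment is good. I descend, close at 40 N and lift.

```bash
python3 -m pendant '[[[0,0.05,1],0,-1],[[0,0,1],0,-1],[[0,0,1],0,-1],[[0,0,1],0,-1],[[0,0,1],0,-1],[[0,0,0.7],0,-1],[[0,0,0.5],0,-1],[[0,0,0],0,-1]]' 40; python3 st.py;  python3 -m pendant '[[[0,0,0],0,0.2],[[0,0,0],0,0.6],[[0,0,0],0,1],[[0,0,0],0,1],[[0,0,0],0,1],[[0,0,0],0,1]]' 40; python3 st.py
```

```text
clock: 18.9
tcp_pos: [0.4778, 0.3156, 0.076]
orientation: [0.004, 0.672, 0.741, 0.01]
wrist_force: [0.8, 0.1, -0.0]
finger_gap: 0.0854
clk 18.9 tcp [0.4778 0.3156 0.076 ] r 0.573 j [ 0.444  0.384 -0.248  0.917 -0.     1.917] gap 0.0854 F [ 0.8  0.1 -0. ]
tiltvec deg [1.11 0.51] tool x [-0.097  0.995  0.007] tool y [0.995 0.097 0.02 ]
clock: 19.65
tcp_pos: [0.478, 0.3157, 0.0767]
orientation: [0.004, 0.672, 0.741, 0.01]
wrist_force: [-1.9, -0.8, 4.4]
finger_gap: 0.013
clk 19.65 tcp [0.478  0.3157 0.0767] r 0.573 j [ 0.444  0.383 -0.248  0.917 -0.     1.917] gap 0.013 F [-1.9 -0.8  4.4]
tiltvec deg [1.16 0.53] tool x [-0.097  0.995  0.007] tool y [0.995 0.097 0.021]
```

The bar is held with a 13 mm gap. Pour plan:

1. Lift, then turn so the mouth points sideways.
2. Acquire the tilt at the outer reach limit. There it is only a side roll, so the balls stay in.
3. Over the ramp head, turn about the tilted tool axis so the mouth swings down toward the ramp's -x.

Lifting now.

```bash
python3 -m pendant '[[[0,0,-0.4],0,1],[[0,0,-0.8],0,1],[[0,0,-1],0,1],[[0,0,-1],0,1],[[0,0,-1],-0.5,1],[[0,0,-1],-1,1],[[0,0,-1],-1,1],[[0,0,-1],-1,1]]' 50; python3 st.py; python3 - <<'E'
from workcell import env
import cv2
cv2.imwrite("pics/w3.png",env.read_camera("wrist")["color"])
from h import *
print("bottle base",ray("top",(134,130),0.01),"top if z=.15",ray("top",(112,101),.15),"scene top .15",ray("scene",(271,326),.15),ray("scene",(271,326),.12))
E
```

```text
clock: 20.65
tcp_pos: [0.4751, 0.3143, 0.2219]
orientation: [0.006, 0.524, 0.852, 0.009]
wrist_force: [0.4, 0.4, -2.3]
finger_gap: 0.013
clk 20.65 tcp [0.4751 0.3143 0.2219] r 0.57 j [ 0.444  0.286 -0.014  1.247 -0.     1.547] gap 0.013 F [ 0.4  0.4 -2.3]
tiltvec deg [1.19 0.54] tool x [-0.451  0.893 -0.001] tool y [0.892 0.451 0.023]
bottle base [0.72549794 0.35939839 0.01      ] top if z=.15 [0.74103152 0.36064965 0.15      ] scene top .15 [0.73454428 0.36010147 0.15      ] [0.72624876 0.35162733 0.12      ]
```

View pics/w3.png

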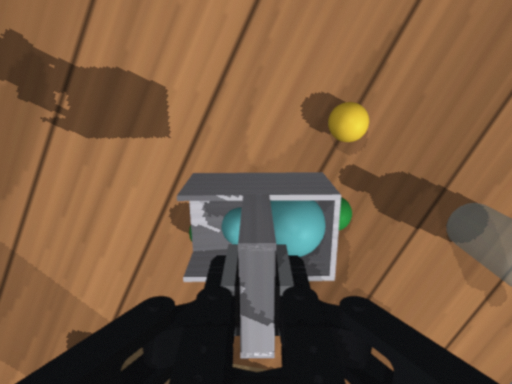

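Both balls (large at (297,228), small at (235,225)) lie in the lifted scoop. Next I finish the turn and the lift.

```bash
python3 -m pendant '[[[0,0,-1],-1,1],[[0,0,-1],-1,1],[[0,0,-1],-1,1],[[0,0,-1],-1,1],[[0,0,-1],-1,1],[[0,0,-1],-1,1],[[0,0,-0.8],-1,1],[[-0.4,0,0],-1,1],[[-0.8,0,0],-1,1],[[-1,0,0],-1,1],[[-1,-0.3,0],-0.2,1],[[-1,-0.4,0],0,1]]' 50 >/dev/null; python3 st.py
python3 -m pendant '[[[-1,-0.5,0],0,1],[[-1,-0.5,0],0,1],[[-1,-0.5,0],0,1],[[-1,-0.5,0],0,1],[[-1,-0.5,0],0,1],[[-1,-0.5,0],0,1],[[-1,-0.3,0],0,1],[[-1,0,0],0,1]]' 50 >/dev/null; python3 st.py
```

```text
clk 22.2 tcp [0.5547 0.2866 0.3578] r 0.624 j [0.347 0.408 0.491 1.632 0.002 0.387] gap 0.013 F [-0.5  0.6 -2.4]
tiltvec deg [1.15 0.53] tool x [-0.999  0.04  -0.02 ] tool y [0.04  0.999 0.01 ]
clk 23.2 tcp [0.7121 0.2138 0.3607] r 0.743 j [0.182 0.796 1.182 1.934 0.005 0.223] gap 0.0134 F [ 0.9  1.2 -2.1]
tiltvec deg [1.2  0.53] tool x [-0.999  0.041 -0.021] tool y [0.041 0.999 0.01 ]
```

```bash
python3 -m pendant '[[[-1,0.25,-0.8],0,1],[[-1,0.25,-0.8],0,1],[[-1,0.25,-0.8],0,1],[[-1,0.25,-0.8],0,1],[[-1,0.25,-0.8],0,1],[[-1,0.25,-0.8],0,1],[[-1,0.25,-0.8],0,1],[[-1,0.25,-0.8],0,1],[[-1,0.25,-0.8],0,1],[[-1,0.25,-0.8],0,1]]' 50 >/dev/null; python3 st.py
```

```text
clk 24.45 tcp [0.7594 0.2124 0.4201] r 0.789 j [0.163 0.766 1.264 1.86  0.021 0.204] gap 0.013 F [-0.3 -0.3 -3.1]
tiltvec deg [11.5  3.1] tool x [-0.979  0.044 -0.198] tool y [0.033 0.998 0.062]
```

```bash
python3 -m pendant '[[[-1,0.25,-0.7],-1,1],[[-1,0.3,-0.7],-1,1],[[-1,0.35,-0.7],0,1],[[-1,0.35,-0.7],0,1],[[-1,0.35,-0.7],0,1],[[-1,0.35,-0.7],0,1],[[-1,0.35,-0.7],0,1]]' 50 >/dev/null; python3 st.py
python3 - <<'E'
from workcell import env
import cv2
cv2.imwrite("pics/w4.png",env.read_camera("wrist")["color"])
E
```

```text
clk 25.32 tcp [0.7767 0.2431 0.4677] r 0.814 j [0.198 0.719 1.264 1.777 0.02  0.031] gap 0.0132 F [-0.6  0.4 -2.2]
tiltvec deg [18.46  4.85] tool x [-0.931 -0.155 -0.332] tool y [-0.174  0.984  0.029]
```

View pics/w4.png

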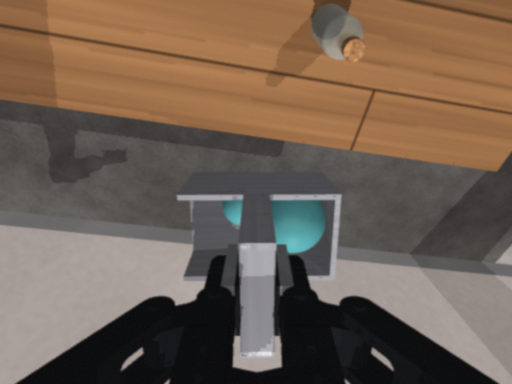

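The balls are still in (large (300,225), small (233,212)), and the tilt is 19.5° toward azimuth 14.7°. I refine the ramp pose and work out the pour rows.

```bash
cat > pour.py <<'E'
from h import *
from workcell import env
from scipy.spatial.transform import Rotation as R
r=lambda u,v:(200+u/6-.4,130+v/6-.4)
w=lambda x:.063+.194*x
o=[("top",(.137,0,w(.137)+.026),r(360,30)),("top",(.058,0,w(.058)+.026),r(416,228)),("top",(.055,0,w(.055)),r(415,248)),("top",(-.113,0,w(-.113)+.026),(286.5,239))]
x,res=fit(o,[.55,.02,.28]);
if __name__=="__main__": print("ramp",x.round(4),np.degrees(x[2]).round(1),res.round(1).tolist())
H=pose(x,[(.105,0,.083)])[0]
LIP=np.array([0,-.042,.0587])
s=env.get_state();q=s['orientation'];M=R.from_quat([q[1],q[2],q[3],q[0]]).as_matrix();p=s['tcp_pos']
E
python3 - <<'E'
from pour import *
print("ramp",x.round(4),np.degrees(x[2]).round(1),res.round(1).tolist())
print("head",H, "lip now",p+M@LIP)
az=np.degrees(np.arctan2(M[1,1],M[0,1]));print("scoop yaw",az)
# start pour pose: lip over head at z .165
T=H+[0,0,0];T[2]=.165
d=T-(p+M@LIP);print("world d",d,"tool d",M.T@d*1000)
for k in(0,4,8,12,14):
    Mk=M@R.from_euler('z',6*k,degrees=True).as_matrix();print(k,"yaw",np.degrees(np.arctan2(Mk[1,1],Mk[0,1])).round(1),"mouthdown",np.degrees(np.arcsin(Mk[2,1])).round(1),"roll",np.degrees(np.arcsin(Mk[2,0])).round(1),"tcp for lip",(T-Mk@LIP).round(3))
im=cv2.imread("pics/top0.png");
for P in pose(x,[(.105,0,.083),(.137,0,.0896),(.055,0,.074),(-.098,0,.044),(.137,.0425,.116),(.137,-.0425,.116)]):
    u=proj("top",P)[0]; cv2.circle(im,tuple(int(v) for v in u.round()),1,(0,0,255),-1)
cv2.imwrite("pics/rf.png",cv2.resize(im[110:260,200:340],None,fx=4,fy=4))
E
```

```text
ramp [0.5419 0.0156 0.2164] 12.4 [[0.2, -3.2], [-0.5, -0.4], [-0.2, 0.3], [0.5, 5.3]]
head [0.64446845 0.03818404 0.083     ] lip now [0.80300669 0.2075171  0.41268889]
scoop yaw 100.08502243108545
world d [-0.15853824 -0.16933307 -0.24768889] tool d [ 256.50935683 -146.18037642  167.30837971]
0 yaw 100.1 mouthdown 1.7 roll -19.5 tcp for lip [0.618 0.074 0.222]
4 yaw 77.2 mouthdown 9.4 roll -17.1 tcp for lip [0.635 0.074 0.227]
8 yaw 53.5 mouthdown 15.6 roll -11.7 tcp for lip [0.65  0.066 0.232]
12 yaw 28.6 mouthdown 19.1 roll -4.3 tcp for lip [0.66  0.052 0.234]
14 yaw 15.9 mouthdown 19.6 roll -0.3 tcp for lip [0.663 0.044 0.234]
```

View pics/rf.png

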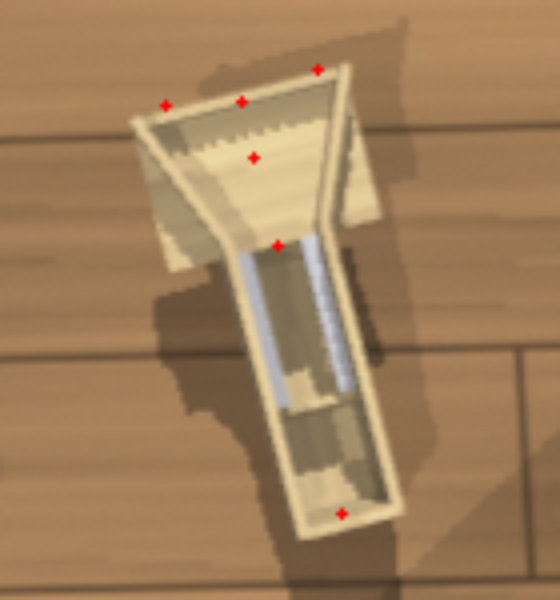

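The midline dots run close to the ramp's centreline, at worst about 2 px off at the tail. In this crop the head dot is at (254,158) and the head's front edge at (278,246). Carrying over now.

```bash
python3 -m pendant '[[[0.5,-0.3,0.35],0,1],[[1,-0.56,0.64],0,1],[[1,-0.56,0.64],0,1],[[1,-0.56,0.64],0,1],[[1,-0.56,0.64],0,1],[[1,-0.56,0.64],0,1],[[1,-0.56,0.64],0,1],[[1,-0.56,0.64],0,1],[[1,-0.56,0.64],0,1],[[1,-0.56,0.64],0,1],[[1,-0.56,0.64],0,1],[[1,-0.56,0.64],0,1]]' 50 >/dev/null; python3 st.py
cat > plan.py <<'E'
from pour import *
import sys
T=pose(x,[(.105,.005,0)])[0];T[2]=float(sys.argv[1])
print("lip now",(p+M@LIP).round(4),"tool d mm",(M.T@(T-(p+M@LIP))*1000).round(1), "yaw",np.degrees(np.arctan2(M[1,1],M[0,1])).round(1),"mouthdown",np.degrees(np.arcsin(M[2,1])).round(1))
E
python3 plan.py .155
```

```text
clk 26.88 tcp [0.6318 0.0918 0.2476] r 0.638 j [-0.025  0.161 -0.171  0.912  0.092 -0.18 ] gap 0.013 F [ 0.2 -0.3 -3.1]
tiltvec deg [18.41  4.82] tool x [-0.931 -0.155 -0.331] tool y [-0.174  0.984  0.028]
lip now [0.658  0.0554 0.191 ] tool d mm [ 27.4 -10.6  28.2] yaw 100.0 mouthdown 1.6
```

```bash
python3 -m pendant '[[[0.7,-0.27,0.7],0,1],[[0.65,-0.25,0.7],0,1],[[0,0,0],0,1]]' 50 >/dev/null; python3 st.py; python3 plan.py .155
python3 - <<'E'
from workcell import env
import cv2,numpy as np
a=env.read_camera("wrist")["color"];b=env.read_camera("scene")["color"]
cv2.imwrite("pics/w5.png",np.hstack([cv2.resize(a,(400,300)),cv2.resize(b[100:270,140:367],(400,300),interpolation=cv2.INTER_CUBIC)]))
E
```

```text
clk 27.25 tcp [0.6163 0.0799 0.2107] r 0.621 j [-0.049  0.15  -0.275  0.825  0.1   -0.202] gap 0.0131 F [-0.6  0.6 -3.3]
tiltvec deg [18.21  4.82] tool x [-0.932 -0.154 -0.327] tool y [-0.173  0.984  0.029]
lip now [0.6423 0.0435 0.154 ] tool d mm [-1.3 -0.6 -0.6] yaw 100.0 mouthdown 1.7
```

View pics/w5.png

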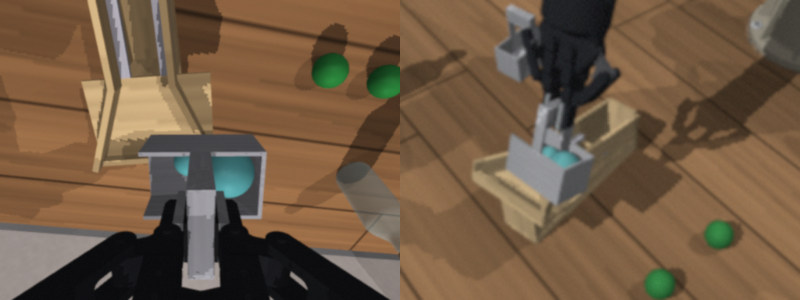

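The left panel (wrist view) shows both balls in the scoop at (185,165) and (235,180), with the ramp head at (150,120). The right panel (scene view) shows the pan above the head. I now make the pouring turn.

```bash
python3 -m pendant '[[[-0.2,0,0.1],1,1],[[-0.2,0,0.1],1,1],[[-0.2,0,0.1],1,1],[[-0.2,0,0.1],1,1],[[-0.2,-0.02,0.1],1,1],[[-0.2,-0.02,0.1],1,1],[[-0.2,-0.03,0.1],1,1],[[-0.2,-0.03,0.1],1,1],[[-0.2,-0.03,0.1],1,1],[[-0.2,-0.04,0.1],1,1],[[-0.22,-0.04,0.1],1,1],[[-0.22,-0.04,0.1],1,1]]' 50 >/dev/null; python3 st.py; python3 plan.py .13
python3 -m pendant '[[[-0.22,-0.04,0],1,1],[[-0.22,-0.04,0],1,1],[[0,0,0],0,1],[[0,0,0],0,1],[[0,0,0],0,1],[[0,0,0],0,1]]' 50 >/dev/null; python3 st.py; python3 plan.py .13
python3 - <<'E'
from workcell import env
import cv2,numpy as np
a=env.read_camera("wrist")["color"];b=env.read_camera("scene")["color"]
cv2.imwrite("pics/w6.png",np.hstack([cv2.resize(a,(400,300)),cv2.resize(b[100:270,140:367],(400,300),interpolation=cv2.INTER_CUBIC)]))
E
```

```text
clk 28.85 tcp [0.6643 0.0598 0.2019] r 0.667 j [-0.081  0.238 -0.189  0.82   0.11   1.027] gap 0.0133 F [-0.3  0.6 -3.2]
tiltvec deg [18.54  4.84] tool x [-0.451  0.89  -0.075] tool y [0.832 0.449 0.326]
lip now [0.6483 0.0459 0.1329] tool d mm [-0.  -6.3  0.9] yaw 28.4 mouthdown 19.0
clk 29.6 tcp [0.6651 0.0511 0.2004] r 0.667 j [-0.096  0.242 -0.187  0.823  0.115  1.218] gap 0.013 F [-0.4 -0.6 -1.3]
tiltvec deg [18.4   4.84] tool x [-0.271  0.963 -0.006] tool y [0.907 0.258 0.332]
lip now [0.6458 0.0452 0.1311] tool d mm [-1.4 -3.1  0.1] yaw 15.9 mouthdown 19.4
```

View pics/w6.png

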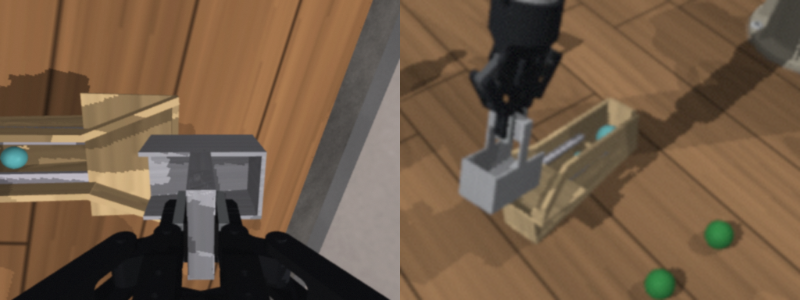

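The scoop is empty. The wrist panel shows the small ball in the narrow gap at (13,157), and the scene panel shows the large one at the far (wide-gap) end, (605,132). I lift straight up, then check the pockets and pick a clear spot.

```bash
python3 -m pendant '[[[0,0.35,-1],0,1],[[0,0.35,-1],0,1],[[0,0.35,-1],0,1],[[0,0.35,-1],0,1],[[0,0.35,-1],0,1]]' 50 >/dev/null; python3 st.py
python3 - <<'E'
from h import *
from workcell import env
a=env.read_camera("top")["color"]
cv2.imwrite("pics/t7.png",cv2.resize(a[100:300,190:430],None,fx=3,fy=3,interpolation=cv2.INTER_CUBIC))
print("twin",ray("top",(397,232),.03),"spot",ray("top",(340,200),0),ray("top",(335,225),0))
E
```

```text
clk 30.32 tcp [0.6647 0.0515 0.3069] r 0.667 j [-0.095  0.206  0.03   1.075  0.115  1.219] gap 0.0133 F [-0.5  0.1 -2.3]
tiltvec deg [18.39  4.83] tool x [-0.271  0.963 -0.006] tool y [0.908 0.257 0.332]
twin [ 0.45564693 -0.26372993  0.03      ] spot [ 0.53749335 -0.14483829  0.        ] [ 0.47745529 -0.12920347  0.        ]
```

View pics/t7.png

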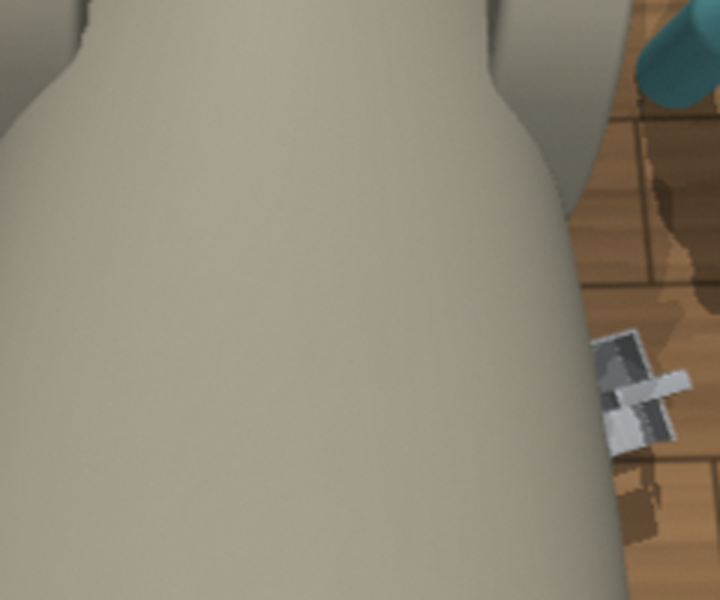

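The arm covers the ramp in the top view, so I'll check the pockets later. I carry the scoop to the clear patch right of the ramp, around (0.60, -0.16).

```bash
python3 -m pendant '[[[-1,-0.61,-0.21],0,1],[[-1,-0.61,-0.21],0,1],[[-1,-0.61,-0.21],0,1],[[-1,-0.61,-0.21],0,1],[[-1,-0.61,-0.21],0,1],[[-1,-0.61,-0.21],0,1],[[-1,-0.61,-0.21],0,1],[[-1,-0.61,-0.21],0,1],[[-1,-0.61,-0.21],0,1]]' 50 >/dev/null; python3 st.py
python3 -m pendant '[[[0,-0.35,1],0,1],[[0,-0.35,1],0,1],[[0,-0.35,1],0,1],[[0,-0.35,1],0,1],[[0,-0.35,1],0,1],[[0,-0.35,1],0,1],[[0,-0.35,1],0,1],[[0,-0.35,1],0,1],[[0,0,0],0,1]]' 50 >/dev/null; python3 st.py
python3 - <<'E'
from workcell import env
import cv2,numpy as np
a=env.read_camera("wrist")["color"];b=env.read_camera("scene")["color"]
cv2.imwrite("pics/w8.png",np.hstack([cv2.resize(a,(400,300)),cv2.resize(b[80:250,140:367],(400,300),interpolation=cv2.INTER_CUBIC)]))
E
```

```text
clk 31.5 tcp [ 0.6013 -0.154   0.306 ] r 0.621 j [-0.491  0.159 -0.024  1.135  0.228  0.834] gap 0.0133 F [ 0.7  0.1 -1.3]
tiltvec deg [18.38  4.83] tool x [-0.271  0.963 -0.006] tool y [0.908 0.257 0.332]
clk 32.62 tcp [ 0.6005 -0.1533  0.1345] r 0.62 j [-0.491  0.243 -0.349  0.731  0.227  0.834] gap 0.0133 F [ 0.2  0.4 -0.9]
tiltvec deg [18.17  4.94] tool x [-0.271  0.963 -0.003] tool y [0.909 0.257 0.329]
```

View pics/w8.png

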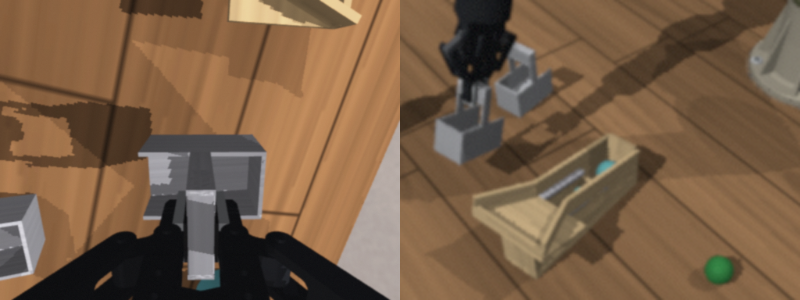

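The patch is clear, and the twin scoop shows at the left edge of the wrist panel, (20,240). I lower to contact.

```bash
python3 -m pendant '[[[0,-0.35,1],0,1],[[0,-0.33,0.95],0,1],[[0,0,0],0,1]]' 40 >/dev/null; python3 st.py
python3 -m pendant '[[[0,-0.04,0.12],0,1],[[0,-0.04,0.12],0,1],[[0,0,0],0,1]]' 30 >/dev/null; python3 st.py
```

```text
clk 33.1 tcp [ 0.6018 -0.1541  0.0952] r 0.621 j [-0.491  0.281 -0.405  0.633  0.228  0.834] gap 0.0133 F [-0.3 -0.3 -1.9]
tiltvec deg [18.32  4.87] tool x [-0.271  0.963 -0.005] tool y [0.908 0.257 0.331]
clk 33.48 tcp [ 0.6027 -0.1545  0.0912] r 0.622 j [-0.491  0.286 -0.411  0.62   0.228  0.834] gap 0.013 F [-0.2 -0.9 -2.2]
tiltvec deg [18.43  4.81] tool x [-0.271  0.963 -0.007] tool y [0.907 0.257 0.332]
```

```bash
python3 -m pendant '[[[0,-0.03,0.1],0,1],[[0,-0.03,0.1],0,1],[[0,0,0],0,1]]' 30 >/dev/null; python3 st.py
python3 -m pendant '[[[0,-0.03,0.1],0,1],[[0,0,0],0,1]]' 20 >/dev/null; python3 st.py
```

```text
clk 33.85 tcp [ 0.6026 -0.1543  0.0862] r 0.622 j [-0.49   0.292 -0.417  0.61   0.228  0.834] gap 0.0133 F [-0.4 -0.8 -1.6]
tiltvec deg [18.38  4.84] tool x [-0.271  0.963 -0.006] tool y [0.908 0.257 0.332]
clk 34.1 tcp [ 0.6032 -0.1545  0.0853] r 0.623 j [-0.49   0.293 -0.419  0.606  0.228  0.835] gap 0.0133 F [-2.8 -0.5  4.2]
tiltvec deg [18.46  4.82] tool x [-0.27   0.963 -0.007] tool y [0.907 0.257 0.333]
```

Contact came at z = 0.085, as predicted. Now I open a little at a time while following outward, so the scoop rotates back level.

```bash
python3 -m pendant '[[[0,0,0],0,0.64],[[0,0.1,0.04],0,0.60]]' 20 >/dev/null; python3 st.py
python3 -m pendant '[[[0,0.2,0.07],0,0.57],[[0,0.2,0.07],0,0.54]]' 20 >/dev/null; python3 st.py
python3 - <<'E'
from workcell import env
import cv2,numpy as np
a=env.read_camera("wrist")["color"];b=env.read_camera("scene")["color"]
cv2.imwrite("pics/w9.png",np.hstack([cv2.resize(a,(400,300)),cv2.resize(b[90:190,160:293],(400,300),interpolation=cv2.INTER_CUBIC)]))
E
```

```text
clk 34.35 tcp [ 0.6053 -0.154   0.0846] r 0.625 j [-0.488  0.297 -0.415  0.605  0.227  0.837] gap 0.0169 F [ 1.  -0.2  1.2]
tiltvec deg [18.45  4.81] tool x [-0.27   0.963 -0.007] tool y [0.907 0.257 0.333]
clk 34.6 tcp [ 0.6133 -0.1513  0.0842] r 0.632 j [-0.476  0.309 -0.399  0.608  0.224  0.848] gap 0.0194 F [ 0.1  0.1 -0. ]
tiltvec deg [18.39  4.84] tool x [-0.271  0.963 -0.006] tool y [0.908 0.257 0.332]
```

View pics/w9.png

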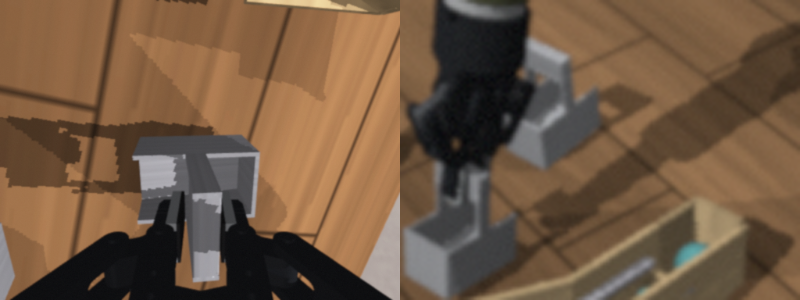

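The scoop is settling in the jaws, with the bar slightly angled between the fingers at (200,215). I carry on opening.

```bash
python3 -m pendant '[[[0,0.2,0.07],0,0.51],[[0,0.2,0.07],0,0.48],[[0,0.2,0.07],0,0.45],[[0,0.2,0.07],0,0.42]]' 20 >/dev/null; python3 st.py
python3 - <<'E'
from workcell import env
import cv2,numpy as np
a=env.read_camera("wrist")["color"];b=env.read_camera("scene")["color"]
cv2.imwrite("pics/w10.png",np.hstack([cv2.resize(a,(400,300)),cv2.resize(b[90:190,160:293],(400,300),interpolation=cv2.INTER_CUBIC)]))
E
```

```text
clk 35.2 tcp [ 0.6296 -0.1468  0.0843] r 0.647 j [-0.455  0.331 -0.365  0.614  0.219  0.869] gap 0.0249 F [-0.2 -0.4  0. ]
tiltvec deg [18.4   4.83] tool x [-0.271  0.963 -0.006] tool y [0.908 0.257 0.332]
```

View pics/w10.png

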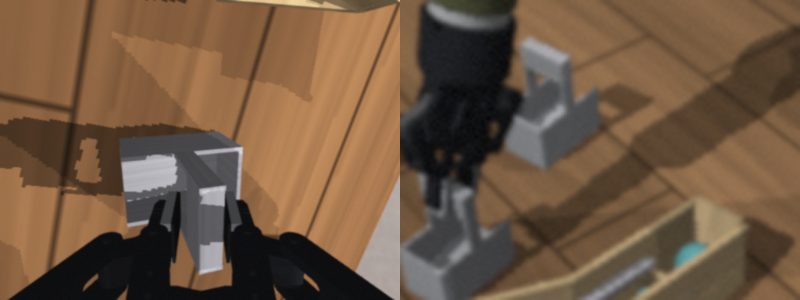

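```bash
python3 -m pendant '[[[0,0.2,0.07],0,0.36],[[0,0.1,0.03],0,0.3],[[0,0,0],0,0.22],[[0,0,0],0,0.12]]' 20 >/dev/null; python3 st.py
python3 - <<'E'
from workcell import env
import cv2,numpy as np
a=env.read_camera("wrist")["color"];b=env.read_camera("scene")["color"]
cv2.imwrite("pics/w11.png",np.hstack([cv2.resize(a,(400,300)),cv2.resize(b[90:190,160:293],(400,300),interpolation=cv2.INTER_CUBIC)]))
E
```

```text
clk 35.8 tcp [ 0.6352 -0.1451  0.0843] r 0.652 j [-0.448  0.34  -0.353  0.616  0.217  0.876] gap 0.0376 F [ 0.5 -0.6  0. ]
tiltvec deg [18.38  4.84] tool x [-0.271  0.963 -0.006] tool y [0.908 0.257 0.332]
```

View pics/w11.png

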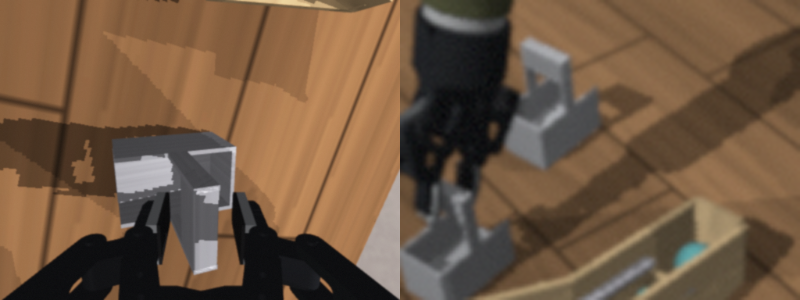

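The scoop stands level and the fingers are clear of the bar. I open fully and rise vertically.

```bash
python3 -m pendant '[[[0,0,0],0,-0.4],[[0,0,0],0,-1],[[0,0,0],0,-1],[[0,0,0],0,-1],[[0,0.17,-0.5],0,-1],[[0,0.35,-1],0,-1],[[0,0.35,-1],0,-1],[[0,0.35,-1],0,-1],[[0,0.35,-1],0,-1],[[0,0.35,-1],0,-1],[[0,0.35,-1],0,-1],[[0,0.35,-1],0,-1]]' 20 >/dev/null; python3 st.py
python3 -m pendant '[[[-1,-0.6,-0.5],0,-1],[[-1,-0.6,-0.5],0,-1],[[-1,-0.6,-0.5],0,-1],[[-1,-0.6,-0.5],0,-1],[[-1,-0.6,-0.5],0,-1],[[-1,-0.6,-0.5],0,-1],[[-1,-0.6,-0.5],0,-1],[[-1,-0.6,-0.5],0,-1],[[-1,-0.6,-0.5],0,-1],[[-1,-0.6,-0.5],0,-1],[[-1,-0.6,-0.5],0,-1],[[-1,-0.6,-0.5],0,-1]]' 20 >/dev/null; python3 st.py
python3 - <<'E'
from workcell import env
import cv2,numpy as np
a=env.read_camera("top")["color"];b=env.read_camera("scene")["color"]
cv2.imwrite("pics/w12.png",np.hstack([cv2.resize(a[110:260,210:410],(400,300),interpolation=cv2.INTER_CUBIC),cv2.resize(b[90:240,160:360],(400,300),interpolation=cv2.INTER_CUBIC)]))
for c in("top","scene"):
  for t in ("small_ball","large_ball"): print(c,t,[(round(d["p"],2),[int(v) for v in d["location"]]) for d in env.boxes_of(c,t)])
E
```

```text
clk 37.4 tcp [ 0.6348 -0.1443  0.245 ] r 0.651 j [-0.447  0.225 -0.092  0.991  0.217  0.877] gap 0.0857 F [1.2 0.  1.1]
tiltvec deg [18.45  4.81] tool x [-0.271  0.963 -0.007] tool y [0.907 0.257 0.333]
clk 38.9 tcp [ 0.5302 -0.4232  0.3113] r 0.678 j [-0.931  0.369  0.276  1.345  0.313  0.386] gap 0.0855 F [ 0.6  0.2 -0.8]
tiltvec deg [18.43  4.79] tool x [-0.271  0.963 -0.007] tool y [0.907 0.257 0.332]
top small_ball []
top large_ball [(0.81, [115, 204]), (0.79, [183, 231]), (0.71, [148, 186]), (0.62, [281, 228]), (0.6, [183, 187])]
scene small_ball []
scene large_ball [(0.68, [351, 308]), (0.67, [309, 284]), (0.55, [316, 237]), (0.52, [285, 263])]
```

View pics/w12.png

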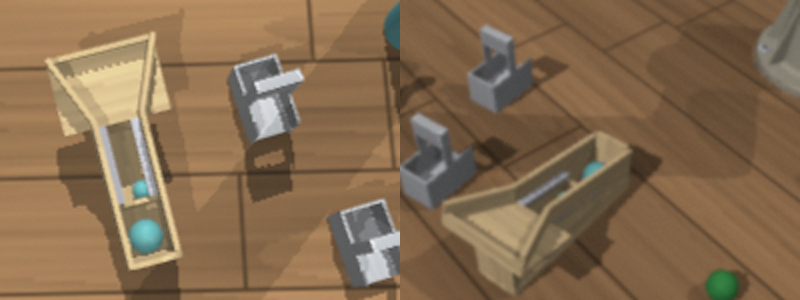

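```bash
python3 - <<'E'
from pour import *
c,s_=np.cos(x[2]),np.sin(x[2])
for n,uv,z in(("large",(283,228),.028),("small",(280,204),.02),("large if on top",(283,228),.075),("small if on top",(280,204),.07)):
    P=ray("top",uv,z);d=P-[x[0],x[1],0];print(n,P.round(3),"ramp x,y",round(c*d[0]+s_*d[1],3),round(-s_*d[0]+c*d[1],3),"scene px",proj("scene",P).round(0))
im=env.read_camera("top")["color"];sc=env.read_camera("scene")["color"]
cv2.imwrite("pics/f.png",np.hstack([cv2.resize(im[150:250,240:370],(400,308),interpolation=cv2.INTER_CUBIC),cv2.resize(sc[135:215,200:304],(400,308),interpolation=cv2.INTER_CUBIC)]))
E
```

```text
large [ 0.471 -0.003  0.028] ramp x,y -0.074 -0.003 scene px [[258. 178.]]
small [0.528 0.001 0.02 ] ramp x,y -0.016 -0.011 scene px [[242. 191.]]
large if on top [ 0.467 -0.001  0.075] ramp x,y -0.077 0.0 scene px [[260. 165.]]
small if on top [0.521 0.004 0.07 ] ramp x,y -0.023 -0.007 scene px [[245. 177.]]
```

View pics/f.png

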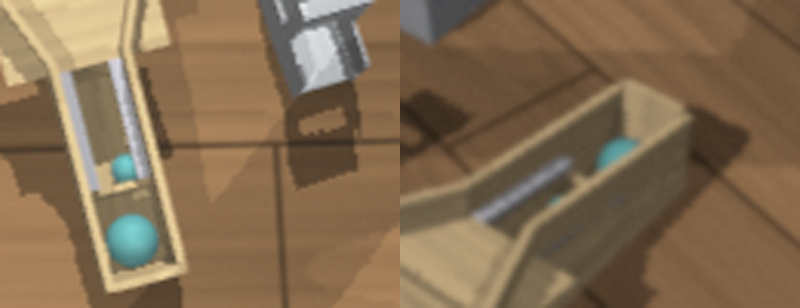

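Both balls match the pocket positions. The large one appears at scene (258,175), predicted (258,178) if in the pocket and (260,165) if not. The small one appears at about (241,187), predicted (242,191) in the pocket against (245,177). Handing in.

```bash
python3 -c "
from workcell import env
print(env.get_state()['clock'],env.hand_in())"
```

```text
the job is handed in; nothing more can be done
39.3 None
```

The job is done and handed in at 39.3 s. Both balls are in their pockets and the empty scoop is standing upright on the counter.

- **Pour:** The rows cannot tilt the tool, so I got about 19° of tilt by pushing against the arm's outer reach limit, with the scoop's mouth turned sideways. Over the ramp head I then turned about the tilted tool axis, so the mouth swung down and both balls rolled out.
- **Set-down:** The gripper was still tilted, so I touched the scoop's front edge to the counter right of the ramp. I then opened the jaws in small steps until it settled level. I released it and moved clear.
- **Balls:** In the last pictures the small ball is in the narrow gap (ramp x ≈ −16 mm) and the large one in the wide gap (x ≈ −74 mm). Both camera views agree with pocket height for each.
- **Scoop and forces:** The scoop is empty, well clear of the twin scoop, and the robot is touching nothing. The highest wrist-force reading I took was about 5 N.
- **Checks that disagreed:** The detection network did not report the small ball in either final picture, and reported the large ball only from above. I located both balls by eye and calibration. The ramp fit was off by up to 5 px at the tail end, though under 0.5 px at the head's front edge, by the pour point.

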